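# Hold the torch in line with a clamped cylinder barrel to inspect its bore

## Task

The bore of the cylinder barrel in the vise is to be looked at for scoring. Draw the longer of the two torches up out of the charging dock, turn it, and hold it in the air in line with the barrel's bore, lens facing the open upper end and about three centimetres short of it, so that its light falls straight down the bore. Finish while still holding it there, steady; do not let the torch touch the barrel or the vise, and leave everything else where it stands.

Things in the scene. Friction and masses are not known exactly. Their poses are not given: they have to be found in the camera images.
- torch_long: The longer torch: round, aluminium, 170 mm long, about 190 g. Origin at the centre of the lens face, +z along its axis to the tail. Head 34 mm in diameter for 32 mm, tapering by 44 mm to a straight 25 mm grip that runs to the tail; mass centre about 75 mm from the lens. Stands loose, upright, lens down in one of the dock's bays, tail 182 mm above the bench, the upper 124 mm clear of the dock.
- torch_short: The shorter torch: same shape, head and grip, but only 115 mm long. Also lens down in a bay of the dock (tail 127 mm above the bench). Origin at the centre of the lens face, +z to the tail. Leave it.
- battery: Spare battery, grey cylinder 32 mm in diameter and 75 mm tall, upright in the remaining bay of the dock. Origin at the centre of its foot, +z up. Leave it.
- dock: Black charging dock, fixed, 90 mm deep (x), 260 mm wide (y), 58 mm high, origin at the centre of its underside. Three round bays 41 mm in diameter and 46 mm deep (floor 12 mm above the bench) in a row along its own y at -80, 0 and +80 mm. Which thing stands in which bay varies.
- vise: Blue bench vise, fixed, on a swivel base, jaw tops 155 mm above the bench. Origin on the bench right below the middle of the 50 mm gap between the jaw faces; jaws 116 mm wide along its own x, screw along y, bar handle 240 mm out at -y and reaching 90 mm either side, anvil reaching 185 mm out at +y.
- barrel: Plain steel hydraulic cylinder barrel: tube 50 mm outside, 36 mm bore, 115 mm long, open at both ends, small port boss on the far side. Clamped firmly in the vise, 127 mm above the bench at its origin (on the bore axis, mid gap). Its +z is the bore axis, up out of the upper end; it leans 0.5 to 0.78 rad from vertical towards the vise's own -x (the robot's side).
- barrel_mouth (a point): Centre of the open upper end of the barrel, on the bore axis, 85 mm from the barrel's origin; about 187 to 202 mm above the bench. Its +z is the bore axis, pointing out of the mouth.
- piston: Aluminium piston, 35 mm in diameter, 26 mm high, lying on the bench near the vise; origin at the centre of its underside. Leave it.
- gland: Brass gland ring, 50 mm in diameter, 18 mm high, on the bench near the vise; origin at the centre of its underside. Leave it.
- spanner: Steel open spanner 170 mm long lying flat in front of the dock; origin at its middle underneath. Leave it.
- hammer: Hammer 260 mm long lying on the bench beyond the dock; origin at its middle underneath. Leave it.
- tin: Plain tin, 72 mm in diameter, 65 mm high; origin at the centre of its underside. Leave it.
- tray: Small yellow open parts tray 130 x 100 x 50 mm; origin at the centre of its underside. Leave it.
Not all that is in view belongs to the job. Leave any red look-alike of the torch_long alone.

How it is judged:
On the way:
1. the longer torch is drawn up clear of the dock, in the fingers (z of torch_long in the frame of dock above 0.068 m and contact force between the fingers and torch_long above 1 N and contact force between torch_long and dock below 0.2 N), for 0.2 s.
At the end, for the whole second after the job is handed in: Fingers hold the longer torch still, touching nothing else, lens over 15 cm up, 10-70 mm out from the barrel mouth along the bore axis, within 15 mm of it each way, axes in line within 0.2 rad; barrel moved under 8 mm, short torch and battery under 20 mm, other things under 30 mm (x of torch_long in the frame of barrel_mouth between -0.015 and 0.015 m and y of torch_long in the frame of barrel_mouth between -0.015 and 0.015 m and z of torch_long in the frame of barrel_mouth between 0.01 and 0.07 m and angle between the z axis of torch_long and the z axis of barrel_mouth, either way round below 0.2 rad and angle between torch_long's own z axis and vertical below 1.3 rad and height (world z) of torch_long above 0.15 m and contact force between the fingers and torch_long above 1 N and contact force between torch_long and vise below 0.2 N and contact force between torch_long and dock below 0.2 N and linear speed of torch_long below 0.03 m/s and distance of barrel_mouth from where it was at the start of the episode below 0.008 m and distance of each of torch_short, battery from where it was at the start of the episode below 0.02 m and distance of each of piston, gland, spanner, hammer, tin, tray from where it was at the start of the episode below 0.03 m); the arm keeps its last pose, push and grip.
It fails at once if the torch touches the barrel or the vise (contact force between torch_long and vise above 1 N).
It fails at once if the barrel is shifted in the vise (distance of barrel_mouth from where it was at the start of the episode above 0.008 m).
It fails at once if something else is disturbed (distance of any of torch_short, battery from where it was at the start of the episode above 0.02 m or distance of any of piston, gland, spanner, hammer, tin, tray from where it was at the start of the episode above 0.03 m).
It also fails if it takes over 35 s, if anything falls off the work surface, if the arm or the gripper's body presses on something with over 40 N, if the wrist force passes 120 N, or if a joint passes its speed limit or range.

## Robot

A 7-joint arm with a two-finger parallel gripper is mounted at the origin on the work surface. World frame = base frame: x ahead of the robot, y to its left, z up, the work surface at z = 0. Lengths are in m, angles in rad, forces in N, time in s.
With the tool pointing down it reaches from about 0.35 to 0.9 m from the base axis. Payload 19.9 kg.
Tool frame: the origin (TCP) lies midway between the tips of the shut fingers; the grasp point (between the pads) lies 19 mm behind it; z points along the fingers, y is the line along which they close (so a half turn about z gives the same grasp; the last joint's range is limited). The gripper opens to 94 mm and grips with 3 to 60 N. Pads are 16 mm wide; open, the fingers measure 119 mm over their backs; the gripper's body (75 mm by 177 mm) begins 78 mm behind the grasp point.
Start: joints at [1.226, 0.417, -0.01, 1.614, 0.005, 1.111, -0.053], TCP at [0.187, -0.596, 0.205] pointing down, gripper open.
Joint ranges: [-2.81, 2.81], [-0.39, 2.02], [-1.27, 1.25], [0.06, 2.57], [-1.19, 4.33], [0.19, 2], [-2.82, 2.82]. Speed limits (rad/s): [1.89, 1.89, 2.39, 2.39, 3.01, 3.01, 3.01].

## Interface

Orientations are given as [roll, pitch, yaw] about the fixed x, y, z axes, in that order (R = Rz(yaw) Ry(pitch) Rx(roll)).
In Python, from bench import robot gives the robot as it stands.
- The arm moves only by the shell command python3 -m jog 'ROWS' [FORCE]. ROWS is text: rows parted by semicolons, each of 7 numbers parted by spaces: the closure, from 0 (fully open) to 1 (shut), then the shift along the tool's x, y, z in mm, then the turn, a rotation vector about the tool's x, y, z in rad. In form: jaw tx ty tz rx ry rz; .... A call has 1 to 8 rows; each row is the pose to reach, as a shift and turn from the pose commanded when the call began, along the tool's axes at that moment; what a row does not reach only later rows make up. A row lasts 1/8 s, in which the tool goes at most 62.5 mm and 10.7 degrees, less where a joint would pass 70% of its speed; a pose out of reach is approached as far as the arm can. A call with a gripper value outside its range is refused whole. The fingers move at their own pace and stop on an object; FORCE is the grip in N (left out, the last holds). Time passes only in rows, so rows that repeat a pose let the fingers close. It gives the time, the measured TCP pose, the force, the opening and the grip force at its end, in the units of the state.
- robot.read_state(): the state, without advancing time (a new reading comes with each control period).
- robot.get_image(name): name is "scene" or "top" or "wrist"; returns (picture, depth): 400x640x3 uint8, red, green, blue; 400x640 float32, m along the optical axis (not along the pixel's ray), 0 where there is no reading.
- robot.camera_model(name): a dict with "fovy" (degrees; the focal length in pixels is half the picture's height over the tangent of half this angle, whatever the lens; pixels are square), "cx", "cy" (the principal point, pixels), "k1" (the pictures are not rectified: a ray, as slopes to the right and down, at radius r is drawn at 1 + k1 r^2 times it, then the intrinsics apply), "T" (4x4, takes a point from camera to world coordinates). Camera axes: x right, y down, z forward; pixel columns grow to the right and rows downward; lengths in m; the calibration is good to about 2 mm. A picture is of the moment at which its call begins: read the wrist's pose just before it. camera_model takes no time and is no camera call; for the wrist camera it gives the pose at the moment of the call.
- robot.job_done(): hands the job in; it is judged then, once.
The state is a dict: "t": time; "joints": joint angles; "qvel": joint speeds; "tau": joint torques, N m; "tool_pos": TCP position; "orientation": TCP orientation; "ft_force": force on the tool from outside, world axes, zero at the start; "wrist_torque": the same for the moment, N m; "opening": finger opening in m; "grip_force": force on a finger pad.
Only numpy, scipy, OpenCV 4.12 (cv2) and the standard library are available. Lean on these libraries where they do the work, as an engineer would, in place of code of your own. Each camera call takes 0.05 s, during which the arm holds its last target. There are 200 camera calls.

## Working session

There is one attempt and no reset: what is moved stays moved. The work goes in short steps, Python scripts to look and compute and a shell command to move; the robot and the scene stay as the last step left them, time stands still between calls to the robot, and variables do not carry over. Pictures are saved under pics/ and viewed, at most 10 in all, crops included, and the job is handed in when it is done.

```bash
mkdir -p pics; ls; python3 - <<'E'
from bench import robot
import cv2, numpy as np
for n in ["scene","top"]:
    im,d=robot.get_image(n); m=robot.camera_model(n)
    cv2.imwrite(f"pics/{n}0.png",im[:,:,::-1]); np.savez(f"{n}0.npz",im=im,d=d,**{k:np.array(v) for k,v in m.items()})
    print(n,m)
print(robot.read_state())
E
```

```text
pics
scene {'fovy': 49.582625278241785, 'cx': 319.05346083814123, 'cy': 201.00210812014075, 'k1': -0.029960974840122723, 'T': array([[-5.91034210e-01,  5.61667186e-01, -5.78971964e-01,
         1.23164789e+00],
       [ 8.06646361e-01,  4.11946053e-01, -4.23818473e-01,
         4.66779512e-01],
       [ 4.60286280e-04, -7.17516844e-01, -6.96541002e-01,
         9.62600202e-01],
       [ 0.00000000e+00,  0.00000000e+00,  0.00000000e+00,
         1.00000000e+00]])}
top {'fovy': 55.04386489774215, 'cx': 319.4806059492119, 'cy': 195.99468806016287, 'k1': -0.0647973155051011, 'T': array([[ 0.01595575, -0.98576677,  0.16735974,  0.38478059],
       [-0.99968496, -0.01897117, -0.01643422, -0.02996596],
       [ 0.01937532, -0.1670448 , -0.98575891,  1.27351638],
       [ 0.        ,  0.        ,  0.        ,  1.        ]])}
{'t': 0.1, 'joints': array([ 1.22552266,  0.4179026 , -0.01027032,  1.61414109,  0.00470644,
        1.11068234, -0.05300509]), 'qvel': array([ 5.24821262e-05, -1.94244703e-03,  2.21971708e-04, -2.62481252e-05,
       -6.97083754e-05,  5.39957898e-04, -4.80937378e-04]), 'tau': array([ 2.24576419e-03, -8.52575827e+01,  6.40368909e-01, -4.26691818e+01,
       -4.90027084e-02,  1.64324784e-02,  6.91763216e-05]), 'tool_pos': array([ 0.18681546, -0.59606005,  0.20488389]), 'orientation': array([-3.14048719e+00,  1.05278891e-04,  3.03749729e-01]), 'ft_force': array([-0.86739836, -0.65487273,  0.13641728]), 'wrist_torque': array([0.01815671, 0.04612602, 0.000695  ]), 'grip_force': 0.0, 'opening': 0.09424431166432345}
```

View pics/scene0.png

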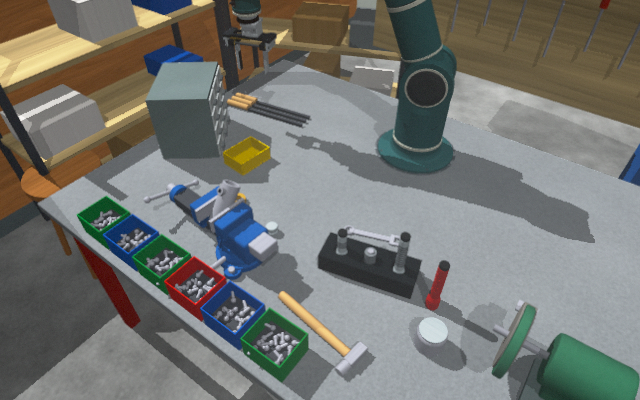

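View pics/top0.png

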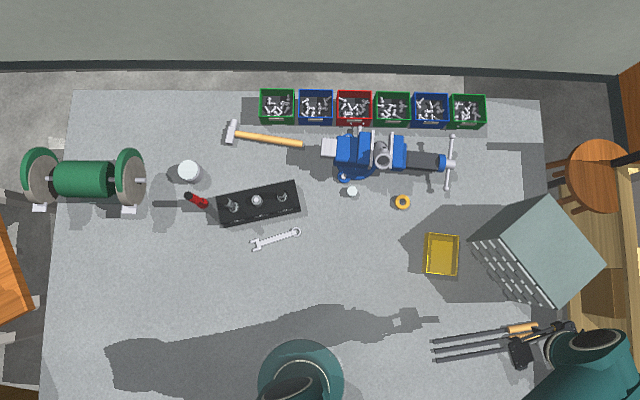

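The scene view shows the vise at (235,220) with the barrel leaning at about (228,190). The dock is at (370,262): short torch at (342,240), battery at (370,255), long torch at (403,250). The red decoy is next to it at (437,285). The top view shows the dock at (258,203), the long torch at (232,205), the red decoy at (197,199) and the vise at (380,155).

```bash
cat > h.py <<'E'
import numpy as np, cv2
from scipy.spatial.transform import Rotation as Rn
def K(m): 
    f=200/np.tan(np.radians(float(m['fovy']))/2); return np.array([[f,0,float(m['cx'])],[0,f,float(m['cy'])],[0,0,1]])
def rays(m,uv):
    p=cv2.undistortPoints(np.array(uv,float).reshape(-1,1,2),K(m),np.array([float(m['k1']),0,0,0])).reshape(-1,2)
    return np.c_[p,np.ones(len(p))]
def cloud(m,d):
    v,u=np.mgrid[:400,:640]; r=rays(m,np.c_[u.ravel(),v.ravel()])*d.reshape(-1,1)
    T=np.array(m['T']); return (r@T[:3,:3].T+T[:3,3]).reshape(400,640,3)
def onplane(m,uv,z):
    T=np.array(m['T']); r=rays(m,uv)@T[:3,:3].T; return T[:3,3]+r*((z-T[2,3])/r[:,2:3])
E
python3 - <<'E'
from h import *
S=np.load('scene0.npz');T=np.load('top0.npz')
P=cloud(S,S['d']);Q=cloud(T,T['d'])
# dock/torch clusters by height within dock region
for n,C,D in(('scene',P,S),('top',Q,T)):
    im=D['im'].astype(int); ok=(D['d']>0)
    reg=ok&(C[...,0]>.2)&(C[...,0]<.9)&(C[...,1]>-.2)&(C[...,1]<.6)&(C[...,2]>.07)
    nl,lab,st,ce=cv2.connectedComponentsWithStats(reg.astype(np.uint8))
    for i in range(1,nl):
        if st[i,4]>15:
            p=C[lab==i]; print(n,st[i],p.mean(0).round(3),p.min(0).round(3),p.max(0).round(3), im[lab==i].mean(0).round())
    reg=ok&(im.max(2)<70)&(C[...,2]>.05)&(C[...,2]<.065)&(C[...,0]>.2)&(C[...,1]>-.1)
    pts=C[reg][:,:2].astype(np.float32); print('dock',cv2.minAreaRect(pts))
a=cv2.resize(S['im'][160:290,130:290],None,fx=4.0,fy=4.0)[:,:,::-1]
b=cv2.resize(T['im'][115:190,315:465],None,fx=5,fy=5)[:,:,::-1]
cv2.imwrite('pics/a.png',a);cv2.imwrite('pics/b.png',b)
E
```

```text
scene [ 214  199   64   62 2213] [ 0.742 -0.13   0.124] [ 0.671 -0.2    0.07 ] [ 0.783 -0.046  0.157] [ 76. 104. 147.]
scene [338 228  10  22 180] [0.596 0.076 0.106] [0.579 0.061 0.071] [0.605 0.086 0.13 ] [82. 86. 88.]
scene [395 232  16  36 356] [0.561 0.229 0.136] [0.542 0.215 0.07 ] [0.569 0.239 0.183] [82. 87. 89.]
scene [365 247  12  13 115] [0.575 0.152 0.081] [0.555 0.136 0.07 ] [0.587 0.165 0.09 ] [133. 137. 143.]
scene [198 259  28  32  96] [ 0.862 -0.134  0.073] [ 0.85  -0.199  0.07 ] [ 0.899 -0.1    0.077] [183.  59.  59.]
scene [431 260  19  34 358] [0.575 0.339 0.13 ] [0.555 0.325 0.071] [0.583 0.351 0.172] [106.  56.  57.]
scene [216 280  49  39 150] [ 0.865 -0.032  0.073] [ 0.85  -0.088  0.07 ] [0.9   0.03  0.078] [ 60.  97. 168.]
scene [ 492  300   55   79 1770] [0.652 0.534 0.16 ] [0.515 0.489 0.071] [0.72  0.6   0.211] [ 90. 116. 104.]
scene [256 307  53  43 160] [0.863 0.101 0.073] [0.85  0.041 0.07 ] [0.9   0.159 0.079] [ 61. 140.  85.]
dock ((0.6374919414520264, 0.28015798330307007), (0.36473503708839417, 0.6972723007202148), 25.46369171142578)
top [258 102  36
[... 560 characters left out ...]
4 -0.134  0.128] [ 0.668 -0.2    0.07 ] [ 0.781 -0.049  0.159] [ 87. 118. 166.]
top [ 109  147   38   67 1626] [0.616 0.526 0.15 ] [0.517 0.489 0.07 ] [0.718 0.598 0.214] [113. 126. 115.]
top [276 188  10  10  69] [0.589 0.07  0.119] [0.579 0.059 0.077] [0.603 0.083 0.13 ] [71. 74. 74.]
top [184 192  18  12 131] [0.565 0.332 0.138] [0.556 0.324 0.073] [0.577 0.349 0.175] [108.  51.  50.]
top [251 195  11  10  85] [0.572 0.149 0.083] [0.558 0.133 0.07 ] [0.587 0.165 0.091] [164. 167. 172.]
top [220 196  16  14 134] [0.551 0.223 0.15 ] [0.542 0.214 0.071] [0.565 0.239 0.185] [80. 83. 84.]
dock ((0.6087646484375, 0.3483099937438965), (0.4047941565513611, 0.8526415824890137), 28.669551849365234)
```

View pics/a.png

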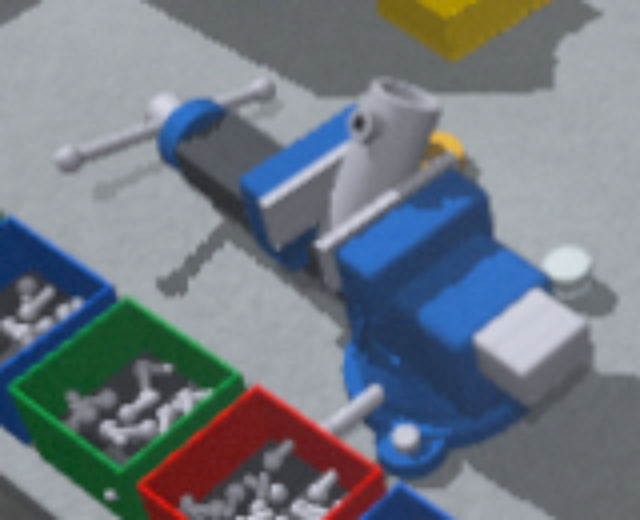

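View pics/b.png

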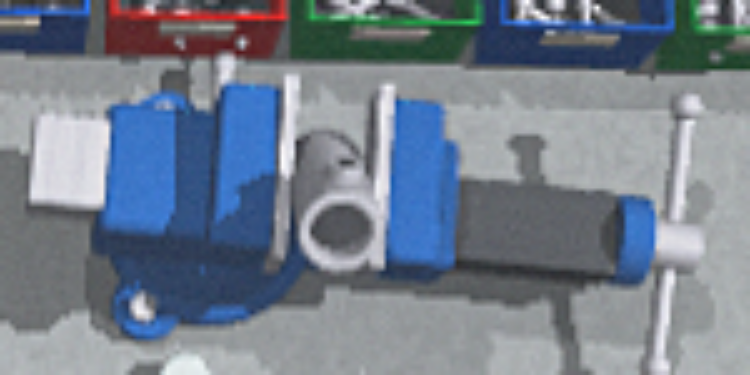

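The crops show the barrel mouth ellipse at about (341,230) in the top crop, which is (383,161) full frame. In the scene crop it is at (410,94), or (232,183) full frame. The barrel leans towards the robot between the jaws, with the port boss on the far side.

```bash
python3 - <<'E'
from h import *
from scipy.optimize import least_squares
S=np.load('scene0.npz');T=np.load('top0.npz')
A=[]
for n,D in(('scene',S),('top',T)):
    C=cloud(D,D['d']);im=D['im'].astype(int)
    g=(im.max(2)-im.min(2)<25)&(D['d']>0)&(C[...,2]>.163)&(C[...,2]<.23)&(C[...,0]>.5)&(C[...,0]<.85)&(C[...,1]<-.12)&(C[...,1]>-.4)
    nl,lab,st,ce=cv2.connectedComponentsWithStats(g.astype(np.uint8)); i=1+st[1:,4].argmax(); g=lab==i
    p=C[g];A.append(p);print(n,st[i],p.mean(0).round(3),p.min(0).round(3),p.max(0).round(3))
def axis(q): l,az=q[2:]; return np.array([np.sin(l)*np.cos(az),np.sin(l)*np.sin(az),np.cos(l)])
def dist(q,p):
    w=p-np.array([q[0],q[1],.127]);a=axis(q);s=w@a;return np.linalg.norm(w-np.outer(s,a),axis=1),s
for name,p in(('scene',A[0]),('top',A[1]),('both',np.vstack(A))):
    def f(q):
        r,s=dist(q,p);return np.r_[(r-.025)]
    q0=[p[:,0].mean()+.05,p[:,1].mean(),.64,np.pi]
    for it in range(4):
        r=least_squares(f,q0,loss='soft_l1',f_scale=.001);q0=r.x
    d,s=dist(r.x,p);print(name,r.x.round(3),'mouth',(np.r_[r.x[:2],.127]+.085*axis(r.x)).round(4),'axis',axis(r.x).round(3),np.median(abs(d-.025)).round(4),np.percentile(s,[90,95,98,100]).round(4),len(p))
# torches: top ray at tail centres
C=cloud(T,T['d']);C2=cloud(S,S['d'])
for n,x,y,h in(('long',.553,.226,.182),('short',.590,.072,.127),('bat',.572,.149,.087)):
    for D,c in((T,C),(S,C2)):
        g=(abs(c[...,2]-h)<.006)&(np.hypot(c[...,0]-x,c[...,1]-y)<.03)
        v,u=np.nonzero(g);print(n,len(u),((c[g].min(0)+c[g].max(0))/2).round(4), onplane(D,[[u.mean(),v.mean()]],h).round(4))
E
```

```text
scene [217 180  24  24 403] [ 0.699 -0.222  0.185] [ 0.654 -0.252  0.163] [ 0.73  -0.202  0.208]
top [374 147  18  23 256] [ 0.686 -0.23   0.19 ] [ 0.653 -0.256  0.163] [ 0.727 -0.206  0.211]
scene [ 0.723 -0.234  0.61   3.035] mouth [ 0.6748 -0.2288  0.1967] axis [-0.569  0.061  0.82 ] 0.0021 [0.0803 0.0814 0.082  0.0829] 403
top [ 0.739 -0.243  0.747  2.945] mouth [ 0.6825 -0.2322  0.1894] axis [-0.666  0.132  0.734] 0.0035 [0.0963 0.0975 0.099  0.1014] 256
both [ 0.723 -0.234  0.6    3.053] mouth [ 0.6753 -0.2297  0.1972] axis [-0.562  0.05   0.825] 0.0026 [0.0828 0.0843 0.0861 0.0893] 659
long 58 [0.5538 0.2273 0.1806] [[0.5541 0.2274 0.182 ]]
long 71 [0.5545 0.2268 0.1796] [[0.557  0.2275 0.182 ]]
short 49 [0.5915 0.0725 0.1261] [[0.5902 0.0714 0.127 ]]
short 63 [0.5921 0.0729 0.1255] [[0.593  0.0743 0.127 ]]
bat 67 [0.5719 0.1494 0.086 ] [[0.5718 0.1495 0.087 ]]
bat 70 [0.5725 0.1502 0.0856] [[0.5754 0.1519 0.087 ]]
```

```bash
python3 -m jog '0 400 -250 -190 0 0 -0.85; 0 400 -250 -190 0 0 -0.85; 0 400 -250 -190 0 0 -0.85; 0 400 -250 -190 0 0 -0.85; 0 400 -250 -190 0 0 -0.85; 0 400 -250 -190 0 0 -0.85; 0 400 -250 -190 0 0 -0.85; 0 400 -250 -190 0 0 -0.85' 40
python3 - <<'E'
from bench import robot
import cv2, numpy as np
s=robot.read_state();print(s['tool_pos'],s['orientation'],s['joints'].round(2))
m=robot.camera_model('wrist');im,d=robot.get_image('wrist')
cv2.imwrite('pics/w1.png',im[:,:,::-1]);np.savez('w1.npz',im=im,d=d,**{k:np.array(v) for k,v in m.items()});print(m['T'].round(3))
E
```

```text
t: 1.1
tool_pos: [0.4895, -0.2425, 0.393]
orientation: [-3.141, 0.0, 1.154]
ft_force: [0.9, -0.9, -0.2]
opening: 0.0938
grip_force: 0.0
[ 0.48950132 -0.24254321  0.39296865] [-3.14141751e+00  1.36765205e-04  1.15362106e+00] [ 0.76  0.18 -0.42  1.52  0.07  1.45 -0.08]
[[ 0.914 -0.394 -0.096  0.518]
 [-0.406 -0.888 -0.217 -0.181]
 [ 0.     0.237 -0.971  0.572]
 [ 0.     0.     0.     1.   ]]
```

View pics/w1.png

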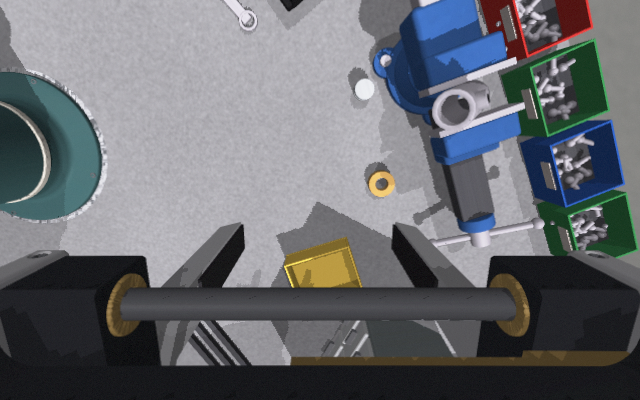

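The wrist view shows the barrel mouth at about (458,108), with the tube running off to the right, between the light jaw strips.

```bash
python3 - <<'E'
from h import *
from scipy.optimize import least_squares
def axis(l,az): return np.array([np.sin(l)*np.cos(az),np.sin(l)*np.sin(az),np.cos(l)])
P=[]
for n in('scene0','top0','w1'):
    D=np.load(n+'.npz');C=cloud(D,D['d']);im=D['im'].astype(int)
    J=(abs(C[...,2]-.155)<.004)&(C[...,0]>.55)&(C[...,0]<.85)&(abs(C[...,1]+.23)<.15)
    lt=J&(im.min(2)>120)&(im.max(2)-im.min(2)<25)
    nl,lab,st,ce=cv2.connectedComponentsWithStats(lt.astype(np.uint8))
    for i in range(1,nl):
        if st[i,4]>25:
            p=C[lab==i][:,:2]; c=p.mean(0);v=np.linalg.svd(p-c,full_matrices=False)[2][0];print(n,'jaw',st[i,4],c.round(4),'yaw of x',np.arctan2(-v[1]*np.sign(-v[0]),v[0]*-np.sign(-v[0])).round(3))
    g=(im.max(2)-im.min(2)<25)&(D['d']>0)&(C[...,2]>.165)&(C[...,2]<.23)&(C[...,0]>.6)&(C[...,0]<.76)&(C[...,1]<-.19)&(C[...,1]>-.27)
    nl,lab,st,ce=cv2.connectedComponentsWithStats(g.astype(np.uint8)); i=1+st[1:,4].argmax()
    p=C[lab==i]; P.append(p)
    v,u=np.nonzero(g); 
p=P[2];print(len(p),p.min(0).round(3),p.max(0).round(3))
def fit(p,lab):
    def f(q):
        w=p-np.array([q[0],q[1],.127]);a=axis(*q[2:]);s=w@a;r=np.linalg.norm(w-np.outer(s,a),axis=1)
        # distance to solid tube: outer wall, inner wall, or rim plane, whichever nearest
        return np.minimum(np.minimum(abs(r-.025)+np.maximum(s-.085,0),abs(r-.018)+np.maximum(s-.085,0)),abs(s-.085)+np.maximum(r-.025,0)+np.maximum(.018-r,0))
    for l0 in(.55,.65,.75):
        r=least_squares(f,[.725,-.235,l0,3.05],loss='soft_l1',f_scale=.001)
        print(lab,r.cost.round(6),r.x.round(3),'mouth',(np.r_[r.x[:2],.127]+.085*axis(*r.x[2:])).round(4),np.median(r.fun).round(4))
for a,b in zip(P,('scene','top','wrist')):fit(a,b)
fit(np.vstack(P),'all')
E
```

```text
scene0 jaw 47 [ 0.7449 -0.2618] yaw of x -0.075
scene0 jaw 93 [ 0.7427 -0.2047] yaw of x -0.071
scene0 jaw 36 [ 0.7315 -0.2291] yaw of x -1.51
top0 jaw 64 [ 0.7492 -0.2069] yaw of x -0.083
top0 jaw 64 [ 0.7406 -0.2652] yaw of x -0.073
top0 jaw 32 [ 0.6906 -0.2019] yaw of x -0.06
w1 jaw 591 [ 0.7294 -0.2051] yaw of x -0.077
w1 jaw 488 [ 0.7291 -0.2647] yaw of x -0.067
1341 [ 0.654 -0.255  0.165] [ 0.725 -0.206  0.211]
scene 0.000475 [ 0.731 -0.232  0.615  3.071] mouth [ 0.6818 -0.2282  0.1964] 0.0016
scene 0.00065 [ 0.73  -0.234  0.679  3.056] mouth [ 0.6766 -0.2295  0.1931] 0.0018
scene 0.00065 [ 0.73  -0.234  0.677  3.058] mouth [ 0.6768 -0.2296  0.1932] 0.0018
top 0.000362 [ 0.722 -0.24   0.56   2.981] mouth [ 0.6777 -0.2324  0.199 ] 0.0018
top 0.000328 [ 0.724 -0.237  0.632  3.021] mouth [ 0.6743 -0.2308  0.1956] 0.001
top 0.000328 [ 0.724 -0.237  0.632  3.021] mouth [ 0.6743 -0.2308  0.1956] 0.001
wrist 0.00144 [ 0.724 -0.236  0.62   3.053] mouth [ 0.6748 -0.2312  0.1962] 0.0007
wrist 0.001441 [ 0.724 -0.236  0.62   3.053] mouth [ 0.6748 -0.2312  0.1962] 0.0007
wrist 0.00144 [ 0.724 -0.236  0.62   3.053] mouth [ 0.6748 -0.2312  0.1962] 0.0007
all 0.002533 [ 0.724 -0.235  0.62   3.057] mouth [ 0.6749 -0.2309  0.1962] 0.0009
all 0.002533 [ 0.724 -0.235  0.621  3.057] mouth [ 0.6749 -0.2309  0.1961] 0.0009
all 0.002957 [ 0.723 -0.227  0.552  3.157] mouth [ 0.6787 -0.2279  0.1994] 0.0018
```

```bash
python3 -m jog '0 455 -131 143 0 0 -0.65; 0 455 -131 143 0 0 -0.65; 0 455 -131 143 0 0 -0.65; 0 455 -131 143 0 0 -0.65; 0 455 -131 143 0 0 -0.65; 0 455 -131 143 0 0 -0.65; 0 455 -131 143 0 0 -0.65; 0 455 -131 143 0 0 -0.65'
python3 -m jog '0 455 -131 143 0 0 -0.65' >/dev/null 2>&1 && echo BAD || true; python3 - <<'E'
from bench import robot
s=robot.read_state();print(s['t'],s['tool_pos'],s['orientation'],s['joints'].round(2))
E
```

```text
t: 2.15
tool_pos: [0.5531, 0.2267, 0.2484]
orientation: [-3.141, -0.0, 1.804]
ft_force: [1.0, -0.9, 0.6]
opening: 0.0937
grip_force: 0.0
BAD
2.275 [0.52428781 0.27856007 0.22978737] [-3.14087253e+00 -9.37560388e-04  1.99293846e+00] [ 0.04  0.44 -0.77  1.65  0.32  1.19 -0.38]
```

I sent a stray jog row there by mistake. It shifted the arm about 60 mm sideways at a safe height, with nothing touched. I'm moving it back over the torch.

```bash
python3 -m jog '0 -59 6 -20 0 0 0.187; 0 -59 6 -20 0 0 0.187; 0 -59 6 -20 0 0 0.187; 0 -59 6 -20 0 0 0.187'
python3 - <<'E'
from h import *
from bench import robot
m=robot.camera_model('wrist');im,d=robot.get_image('wrist');s=robot.read_state();print(s['tool_pos'],s['joints'].round(2))
C=cloud(m,d);g=(abs(C[...,2]-.182)<.006)&(np.hypot(C[...,0]-.554,C[...,1]-.227)<.04)
v,u=np.nonzero(g)
if len(u): print(len(u),((C[g].min(0)+C[g].max(0))/2).round(4),onplane(m,[[u.mean(),v.mean()]],.182).round(4))
cv2.imwrite('pics/w2.png',im[:,:,::-1])
E
```

```text
t: 2.78
tool_pos: [0.553, 0.226, 0.251]
orientation: [-3.141, -0.0, 1.806]
ft_force: [-0.6, -0.2, 1.0]
opening: 0.094
grip_force: 0.0
[0.55297483 0.22606401 0.25102811] [ 0.11  0.41 -0.73  1.61  0.29  1.22 -0.44]
639 [0.5522 0.2273 0.18  ] [[0.5521 0.2281 0.182 ]]
```

View pics/w2.png

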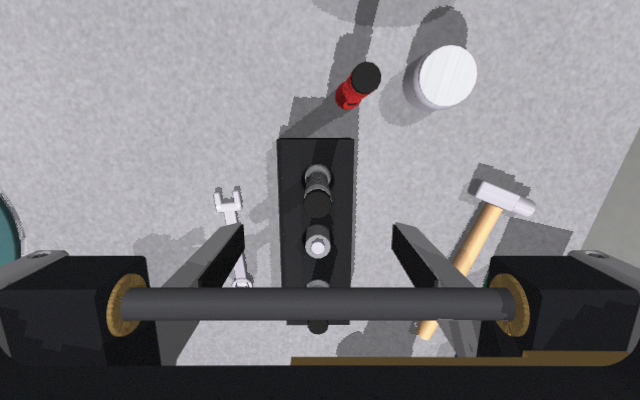

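The wrist view shows the long torch's tail at (317,203), centred between the fingers, with the red decoy clear at (360,85). Next I descend and grip.

```bash
python3 -m jog '0 1.5 0 50 0 0 0; 0 1.5 0 95 0 0 0; 0 1.5 0 125 0 0 0; 0 1.5 0 143 0 0 0; 0 1.5 0 143 0 0 0; 1 1.5 0 143 0 0 0; 1 1.5 0 143 0 0 0; 1 1.5 0 143 0 0 0' 40
python3 -m jog '1 0 0 0 0 0 0; 1 0 0 0 0 0 0; 1 0 0 0 0 0 0; 1 0 0 0 0 0 0'
```

```text
t: 3.82
tool_pos: [0.5534, 0.2271, 0.1089]
orientation: [3.141, -0.0, 1.804]
ft_force: [0.2, 0.0, -0.2]
opening: 0.0673
grip_force: 0.0
t: 4.32
tool_pos: [0.5531, 0.2271, 0.1082]
orientation: [-3.142, -0.0, 1.804]
ft_force: [0.0, -0.3, -0.1]
opening: 0.0273
grip_force: 0.0
```

```bash
python3 -m jog '1 0 0 0 0 0 0; 1 0 0 0 0 0 0; 1 0 0 0 0 0 0; 1 0 0 0 0 0 0'
```

```text
t: 4.82
tool_pos: [0.553, 0.227, 0.1081]
orientation: [-3.141, -0.0, 1.804]
ft_force: [-0.2, -0.9, -1.5]
opening: 0.0244
grip_force: 40.0
```

```bash
python3 -m jog '1 0 0 -10 0 0 0; 1 0 0 -30 0 0 0; 1 0 0 -60 0 0 0; 1 0 0 -100 0 0 0; 1 0 0 -150 0 0 0; 1 0 0 -200 0 0 0; 1 0 0 -230 0 0 0; 1 0 0 -230 0 0 0'
```

```text
t: 5.82
tool_pos: [0.5534, 0.2278, 0.3416]
orientation: [3.137, -0.0, 1.805]
ft_force: [0.5, 0.2, -1.8]
opening: 0.0243
grip_force: 40.0
```

Gripped at 40 N and lifted clear. Next I work out the shift and turn to the pre-pose, 110 mm out on the bore axis.

```bash
cat > tgt.py <<'E'
from h import *
from bench import robot
def go(p,R):
    s=robot.read_state();R0=Rn.from_euler('xyz',s['orientation']);
    print(s['t'],s['tool_pos'].round(4),'mm',(R0.inv().apply(p-s['tool_pos'])*1000).round(1),'rot',(R0.inv()*R).as_rotvec().round(3),s['joints'].round(2))
M=np.array([.675,-.231,.196]);l,az=.62,3.068
a=np.array([np.sin(l)*np.cos(az),np.sin(l)*np.sin(az),np.cos(l)])
z=-a;x=np.array([np.sin(az),-np.cos(az),0]);R=Rn.from_matrix(np.c_[x,np.cross(z,x),z])
E
python3 -c "
from tgt import *
go(M+.206*a,R)"
```

```text
5.825 [0.5534 0.2278 0.3416] mm [-438.2 -102.   -22.7] rot [-0.611 -0.096  0.297] [ 0.12  0.36 -0.75  1.48  0.24  1.39 -0.4 ]
```

```bash
python3 -m jog '1 -40 -10 -20 -0.06 -0.01 0.03; 1 -95 -22 -25 -0.13 -0.02 0.06; 1 -150 -35 -25 -0.21 -0.03 0.1; 1 -205 -48 -25 -0.29 -0.05 0.14; 1 -260 -61 -25 -0.37 -0.06 0.18; 1 -315 -74 -25 -0.45 -0.07 0.22; 1 -370 -87 -25 -0.53 -0.08 0.26; 1 -405 -95 -25 -0.57 -0.09 0.28'
python3 -c "
from tgt import *
go(M+.206*a,R)"
```

```text
t: 6.82
tool_pos: [0.5528, -0.1916, 0.3626]
orientation: [2.566, 0.007, 1.51]
ft_force: [0.7, 1.3, -2.3]
opening: 0.0247
grip_force: 40.0
6.825 [ 0.5528 -0.1916  0.3626] mm [-30.4   4.4   1.8] rot [-0.044 -0.002  0.015] [ 0.75 -0.06 -0.36  1.95 -0.3   0.72  0.5 ]
```

```bash
python3 -m jog '1 -15 2 1 -0.02 0 0.01; 1 -28 4 2 -0.044 0 0.015; 1 -30 4 2 -0.044 0 0.015; 1 -30 4 2 -0.044 0 0.015; 1 -30 4 2 -0.044 0 0.015'
python3 - <<'E'
from tgt import *
go(M+.206*a,R)
for n in('scene','top','wrist'):
    m=robot.camera_model(n);im,d=robot.get_image(n);np.savez(n+'3.npz',im=im,d=d,**{k:np.array(v) for k,v in m.items()})
a_=np.load('scene3.npz')['im'][130:280,150:330];b_=np.load('wrist3.npz')['im']
cv2.imwrite('pics/s3.png',np.vstack([cv2.resize(a_,(480,400)),])[:,:,::-1]);cv2.imwrite('pics/w3.png',b_[:,:,::-1])
E
```

```text
t: 7.45
tool_pos: [0.5572, -0.2184, 0.3639]
orientation: [2.523, -0.002, 1.503]
ft_force: [0.4, 0.1, -1.6]
opening: 0.0249
grip_force: 40.0
7.45 [ 0.5572 -0.2184  0.3639] mm [-3.9 -1.2 -0.6] rot [-0.001 -0.005  0.004] [ 0.77 -0.05 -0.32  1.95 -0.37  0.69  0.61]
```

View pics/w3.png

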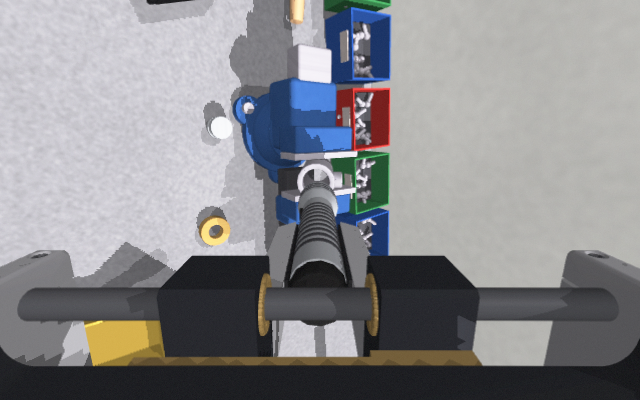

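View pics/s3.png

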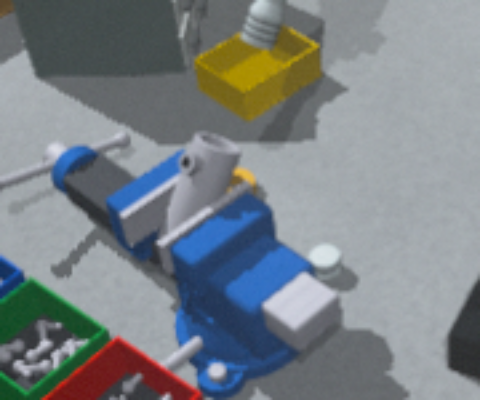

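The torch is in hand and lined up: head at (318,200), mouth just beyond at (316,180) in the wrist view. I check the torch's actual axis and lens position against the barrel.

```bash
python3 - <<'E'
from tgt import *
from scipy.optimize import least_squares
s=robot.read_state();t=s['tool_pos'];R0=Rn.from_euler('xyz',s['orientation'])
def prof(h): return np.where(h<.032,.017,np.where(h<.044,.017-.0045*(h-.032)/.012,.0125))
al=[]
for n in('scene3','top3','wrist3'):
    D=np.load(n+'.npz');C=cloud(D,D['d']);im=D['im'].astype(int)
    p=R0.inv().apply((C-t).reshape(-1,3)); r=np.hypot(p[:,0],p[:,1])
    k=(D['d'].ravel()>0)&(r<.026)&(p[:,2]>.01)&(p[:,2]<.105); p=p[k]; print(n,k.sum(),(np.percentile(p[:,2],[1,50,99]) if k.sum() else 0)); al.append(p)
    if k.sum()<30: continue
    def f(q):
        x=p[:,0]-q[0]-q[2]*p[:,2];y=p[:,1]-q[1]-q[3]*p[:,2];return np.hypot(x,y)-prof(q[4]-p[:,2])
    q=least_squares(f,[0,0,0,0,.096],loss='soft_l1',f_scale=.001);q=q.x;print('off,slope,lens',q.round(4))
    L=t+R0.apply([q[0]+q[2]*q[4],q[1]+q[3]*q[4],q[4]]);print('lens',L.round(4),'along',((L-M)@a).round(4),'perp',((L-M)-((L-M)@a)*a).round(4))
# barrel from wrist3
D=np.load('wrist3.npz');C=cloud(D,D['d']);im=D['im'].astype(int)
w=C-(M-.085*a);sz=w@a;r=np.linalg.norm(w-sz[...,None]*a,axis=2)
g=(D['d']>0)&(r<.03)&(sz>.05)&(sz<.092)&(im.max(2)-im.min(2)<25);p=C[g]
def f(q):
    A=np.array([np.sin(q[2])*np.cos(q[3]),np.sin(q[2])*np.sin(q[3]),np.cos(q[2])]);w=p-np.array([q[0],q[1],.127]);s=w@A;r=np.linalg.norm(w-np.outer(s,A),axis=1)
    return np.minimum(np.minimum(abs(r-.025)+np.maximum(s-.085,0),abs(r-.018)+np.maximum(s-.085,0)),abs(s-.085)+np.maximum(r-.025,0)+np.maximum(.018-r,0))
q=least_squares(f,[.724,-.235,.62,3.06],loss='soft_l1',f_scale=.001);x=q.x
print(len(p),x.round(3),'mouth',(np.r_[x[:2],.127]+.085*np.array([np.sin(x[2])*np.cos(x[3]),np.sin(x[2])*np.sin(x[3]),np.cos(x[2])])).round(4),np.median(q.fun))
go(M+.126*a,R)
E
```

```text
scene3 401 [0.01127459 0.06018647 0.09815687]
off,slope,lens [ 0.0024 -0.0002 -0.0033 -0.006   0.0995]
lens [ 0.6143 -0.2204  0.2825] along 0.106 perp [0.0007 0.0061 0.0002]
top3 131 [0.01242957 0.06209494 0.09641568]
off,slope,lens [ 0.0001 -0.0004  0.001  -0.0057  0.0957]
lens [ 0.6119 -0.2221  0.2855] along 0.1098 perp [0.0005 0.0042 0.0001]
wrist3 1098 [0.01153201 0.05517377 0.09282167]
off,slope,lens [ 0.0006  0.0002 -0.0048  0.0003  0.0969]
lens [ 0.6134 -0.2223  0.2851] along 0.1086 perp [0.0014 0.0041 0.0008]
531 [ 0.724 -0.234  0.629  3.08 ] mouth [ 0.6745 -0.2313  0.1957] 0.0005747830160660744
7.6 [ 0.5572 -0.2187  0.3639] mm [-3.9 -1.1 79.5] rot [-0.001 -0.004  0.003] [ 0.77 -0.05 -0.32  1.95 -0.37  0.69  0.61]
```

```bash
python3 -m jog '1 -4 -1 10 0 0 0; 1 -4 -1 25 0 0 0; 1 -4 -1 42 0 0 0; 1 -4 -1 58 0 0 0; 1 -4 -1 70 0 0 0; 1 -4 -1 77 0 0 0; 1 -4 -1 79 0 0 0; 1 -4 -1 79 0 0 0'
python3 -m jog '1 0 0 0 0 0 0; 1 0 0 0 0 0 0; 1 0 0 0 0 0 0; 1 0 0 0 0 0 0'
python3 - <<'E'
from tgt import *
go(M+.126*a,R)
b_,_=robot.get_image('wrist');c_,_=robot.get_image('scene')
cv2.imwrite('pics/f.png',np.vstack([cv2.resize(b_[100:300,200:440],(480,400)),cv2.resize(c_[150:250,180:420],(480,200))])[:,:,::-1])
E
```

```text
t: 8.6
tool_pos: [0.6018, -0.2262, 0.2992]
orientation: [2.522, -0.001, 1.502]
ft_force: [0.8, -0.2, -2.1]
opening: 0.0246
grip_force: 40.0
t: 9.1
tool_pos: [0.6017, -0.2261, 0.299]
orientation: [2.522, -0.002, 1.502]
ft_force: [-0.4, 0.9, -2.1]
opening: 0.0245
grip_force: 40.0
9.1 [ 0.6017 -0.2261  0.299 ] mm [ 0.5 -0.1  0.5] rot [-0.001 -0.004  0.003] [ 0.74  0.1  -0.34  1.96 -0.33  0.52  0.57]
```

View pics/f.png

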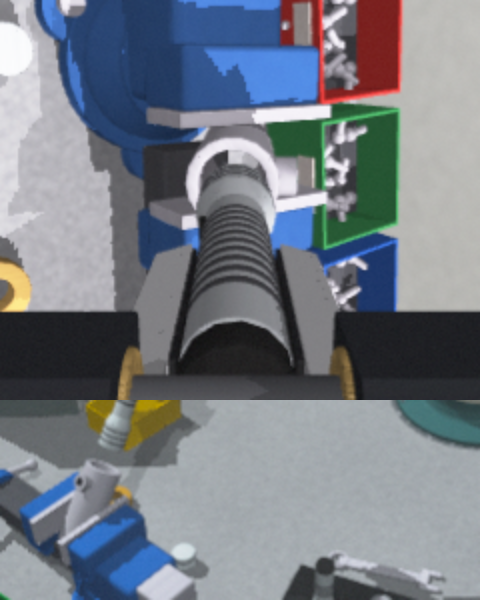

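The torch head sits in line with the bore, short of the mouth with a visible gap and nothing touching, so I hand it in.

```bash
python3 -c "
from bench import robot
print(robot.job_done())"
```

```text
the job is handed in; nothing more can be done
None
```

I handed the job in at about 9 s with the longer torch held at 40 N, in line with the bore, its lens about 30 mm short of the barrel mouth and touching nothing; one stray jog row on the way swung the empty gripper about 60 mm sideways above everything, with no contact.

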